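# Check that a flywheel turns freely on its bearing stand

## Task

Draw the locking pin out of the bearing stand and stand it in the hole of the wooden rest block. Then turn the flywheel gently by hand one full turn, either way (a light finger drawn round on its smooth top face will do), to check that it runs free, and leave it still with its notch back over the pin's hole. Press lightly, for the bearing is delicate, and leave the other things on the desk alone.

Things in the scene. Friction and masses are not known exactly. Their poses are not given: they have to be found in the camera images.
- stand: Fixed bearing stand: grey square base 150 x 150 x 18 mm, origin at the centre of its underside, z up. It carries a plain steel disc flywheel lying flat (128 mm across, 14 mm thick, upright axis through the origin) with one notch in its rim, 15 mm wide, 14 mm deep, at the end of a scribed black line. Never press stand or flywheel, with finger, arm or pin, with 12 N or more.
- axis (a point): Point on the flywheel's axis, fixed to the stand 64 mm above the desk. The flat, smooth top face really lies up to 9 mm above or below it (collar set differently each time, not measured): find it by touch. Pressed, the wheel yields down on a spring, 5 N per mm from 0.3 N, hard stop after 6 mm.
- socket (a point): Mouth of the pin's hole in the stand's base, 18 mm above the desk, 58 mm from the axis on the stand's -y side; the hole is 11 mm wide, 14 mm deep. The notch is over it at the start.
- flywheel (a joint): Angle of the flywheel (rad): 0 at the start with the notch over the pin's hole, growing counter-clockwise seen from above and counting on, so one full turn is +6.28 or -6.28. Drag is about 0.07 N m (1.7 N drawn along at 42 mm from the axis); it stops almost at once when let go. With the pin in, it cannot turn.
- pin: Loose steel locking pin, about 60 g, 108 mm long: 9 mm shaft with tapered foot and, from 84 to 108 mm above the foot, a round head 16 mm across to grip. Origin at the centre of its foot, z up along it. At the start it stands upright in the stand's hole, foot 4 mm above the desk, through the flywheel's notch with about 2 mm play; it comes out straight up (75 mm clears the flywheel).
- rest: Fixed wooden rest block 70 x 70 x 45 mm with one round upright hole, 15 mm wide and 37 mm deep, in the middle of its top. Origin at the centre of its underside.
- rest_hole (a point): Centre of the mouth of the rest block's hole, 45 mm above the desk.
- eccentric: Bystander: loose steel eccentric, a disc 44 mm across with an off-centre boss, 22 mm high in all, lying flat; origin under the disc's centre.
- guard: Bystander: loose brass gauge glass guard, an upright tube 24 mm across, 75 mm high; origin under its centre.
- funnel: Bystander: loose tin funnel standing mouth down, 72 mm across, 85 mm high; origin under its centre.
- redwheel: Bystander: loose spoked wheel 80 mm across, 14 mm high, lying flat; origin under its centre.
- driver: Bystander: loose screwdriver 160 mm long, lying flat.
- oiljar: Bystander: loose oil jar 52 mm across, 85 mm high; origin under its centre.
Mind the look-alikes: they are no part of the job. Several things have the shape of the rest; the one meant has the colours described above.

How it is judged:
On the way, in this order (a step that is already met when the one before it is completed fails the run):
1. the pin stands in the rest block's hole, let go (horizontal distance between pin and rest_hole below 0.008 m and height (world z) of pin below 0.02 m and angle between pin's own z axis and vertical below 0.2 rad and contact force between the fingers and pin below 0.1 N), for 0.2 s.
2. the flywheel has been turned half way round, either way ((value of joint flywheel above 3.14 rad or value of joint flywheel below -3.14 rad)), for 0.05 s.
At the end, for the whole second after the job is handed in: The flywheel rests one full turn (either way) from its start, its notch within 0.15 rad (about 9 mm at the rim) of the pin's hole, and the pin stands in the rest block's hole: within 8 mm of its centre, foot under 20 mm above the desk, leaning less than 0.2 rad, at rest and let go ((value of joint flywheel between 6.133 and 6.433 rad or value of joint flywheel between -6.433 and -6.133 rad) and velocity of joint flywheel between -0.05 and 0.05 rad/s and horizontal distance between pin and rest_hole below 0.008 m and height (world z) of pin below 0.02 m and angle between pin's own z axis and vertical below 0.2 rad and linear speed of pin below 0.02 m/s); the robot touches nothing.
It fails at once if fingers or arm press the bearing stand or its flywheel with 12 N or more (contact force between any of the fingers, the arm and stand above 12 N).
It fails at once if the pin is forced against the stand or flywheel with 12 N or more (contact force between pin and stand above 12 N).
It fails at once if a bystander is moved by more than 20 mm (distance of any of eccentric, guard, funnel, redwheel, driver, oiljar from where it was at the start of the episode above 0.02 m).
It also fails if it takes over 67 s, if anything falls off the work surface, if the arm or the gripper's body presses on something with over 40 N, if the wrist force passes 120 N, or if a joint passes its speed limit or range.

## Robot

A 7-joint arm with a two-finger parallel gripper is mounted at the origin on the work surface. World frame = base frame: x ahead of the robot, y to its left, z up, the work surface at z = 0. Lengths are in m, angles in rad, forces in N, time in s.
With the tool pointing down it reaches from about 0.425 to 1.025 m from the base axis. Payload 9.4 kg.
Tool frame: the origin (TCP) lies between the finger pads; the fingertips stand 25 mm ahead of it and the grasp point (between the pads) lies 6 mm ahead of it; x points along the fingers, y is the direction in which the jaws open and shut, and the axes are right-handed (so a half turn about x gives the same grasp; the last joint's range is limited). The gripper opens to 93 mm and grips with 3 to 60 N. Pads are 15 mm wide; open, the fingers measure 128 mm over their backs; the gripper's body (75 mm by 188 mm) begins 65 mm behind the grasp point.
Start: joints at [1.056, 0.599, -0.003, 1.599, 0.002, 0.943, -0.08], TCP at [0.307, -0.657, 0.244] pointing down, gripper open.
Joint ranges: [-2.57, 2.57], [-0.35, 1.97], [-1.29, 1.29], [0.11, 2.56], [-1.05, 4.19], [0.11, 1.86], [-2.63, 2.63]. Speed limits (rad/s): [2.22, 2.22, 3.01, 3.01, 3.14, 3.14, 3.14].

## Interface

Orientations are given as a unit quaternion [w, x, y, z].
In Python, from station import ctrl gives the robot as it stands.
- The arm moves only by the tool jog_arm, never from a script. Its argument "steps" is a list that holds one entry, the list of rows, each a list of 7 numbers: the shift along the tool's x, y, z in cm, then the turn, a rotation vector about the tool's x, y, z in rad, then the opening, from 0 (shut) to 1 (fully open). A call has 1 to 5 rows; each row is the pose to reach, as a shift and turn from the pose measured when the call began, along the tool's axes at that moment; what a row does not reach only later rows make up. A row lasts 1/10 s, in which the tool goes at most 50 mm and 8.59 degrees, less where a joint would pass 70% of its speed; a pose out of reach is approached as far as the arm can. A call with a gripper value outside its range is refused whole. The fingers move at their own pace and stop on an object; "grip_force" is the grip in N (left out, the last holds). Time passes only in rows, so rows that repeat a pose let the fingers close. It gives the time, the measured TCP pose, the force and the opening at its end, in the units of the state.
- ctrl.get_obs(): the state, without advancing time (a new reading comes with each control period).
- ctrl.read_camera(name): name is "scene" or "top" or "wrist"; returns (picture, depth): 384x512x3 uint8, blue, green, red; 384x512 float32, m along the optical axis (not along the pixel's ray), 0 where there is no reading.
- ctrl.camera_model(name): a dict with "mtx" (3x3 intrinsics, pixels), "origin" and "orientation" of the camera in the world. Camera axes: x right, y down, z forward; pixel columns grow to the right and rows downward; lengths in m; the calibration is good to about 2 mm. A picture is of the moment at which its call begins: read the wrist's pose just before it. camera_model takes no time and is no camera call; for the wrist camera it gives the pose at the moment of the call.
- ctrl.finish_job(): hands the job in, once; it reports no verdict.
The state is a dict: "clock": time; "q": joint angles; "dq": joint speeds; "joint_torque": joint torques, N m; "eef_pos": TCP position; "eef_rot": TCP orientation; "wrist_force": force on the tool from outside, world axes, zero at the start; "moment": the same for the moment, N m; "opening": finger opening in m.
Only numpy, scipy, OpenCV 4.12 (cv2) and the standard library are available. Lean on these libraries where they do the work, as an engineer would, in place of code of your own. Each camera call takes 0.05 s, during which the arm holds its last target. There are 200 camera calls.

## Working session

There is one attempt and no reset: what is moved stays moved. The work goes in short steps, Python scripts to look and compute and a tool call to move; the robot and the scene stay as the last step left them, time stands still between calls to the robot, and variables do not carry over. Pictures are saved under pics/ and viewed, about 8 in all and at most 12, crops included, and the job is handed in when it is done.

Besides the shell and the picture viewer there is one more tool, called as name(argument=value, ...), one argument or row to a line, values as JSON. jog_arm: Moves the arm, as the interface text tells. Its arguments: {"type":"object","properties":{"steps":{"type":"array","items":{"type":"array","items":{"type":"array","items":{"type":"number"}}}},"grip_force":{"type":"number"}},"required":["steps"]}

```bash
mkdir -p pics; ls; cat > h.py <<'E'
import numpy as np, cv2
from scipy.spatial.transform import Rotation as R
from station import ctrl
def rot(q): return R.from_quat([q[1],q[2],q[3],q[0]])
def cam(n):
    m=ctrl.camera_model(n); return np.array(m["mtx"]),np.array(m["origin"]),rot(m["orientation"]) if np.size(m["orientation"])==4 else R.from_matrix(m["orientation"])
def ray(n,u,v,z,c=None):
    K,o,r=c or cam(n); d=r.apply(np.linalg.inv(K)@[u,v,1]); return o+d*(z-o[2])/d[2]
def pts(n,D,c=None):
    K,o,r=c or cam(n); v,u=np.mgrid[:D.shape[0],:D.shape[1]]
    p=np.stack([u,v,np.ones_like(u)],-1)@np.linalg.inv(K).T*D[...,None]
    return (p.reshape(-1,3)@r.as_matrix().T+o).reshape(p.shape)
def tool(target):
    s=ctrl.get_obs(); return rot(s["eef_rot"]).inv().apply(np.array(target)-s["eef_pos"])*100
E
python3 - <<'E'
from h import *
s=ctrl.get_obs(); print(s)
for n in("top","scene"):
    p,d=ctrl.read_camera(n); cv2.imwrite(f"pics/{n}.png",p); np.save(f"pics/{n}.npy",d); print(ctrl.camera_model(n))
a=cv2.imread("pics/top.png");cv2.imwrite("pics/top_v.png",cv2.resize(a,(800,600)))
a=cv2.imread("pics/scene.png");cv2.imwrite("pics/scene_v.png",cv2.resize(a,(800,600)))
E
```

```text
pics
{'clock': 0.0, 'q': array([ 1.05631803,  0.60014776, -0.00251842,  1.60009547,  0.00179508,
        0.94286915, -0.07979254]), 'dq': array([-0.00067132,  0.00151106, -0.00110022, -0.00130944, -0.00076869,
       -0.00094801, -0.00069059]), 'joint_torque': array([ 4.00524141e-04, -7.65074801e+01,  1.49771567e+00, -2.52354115e+01,
       -5.23672497e-02,  1.69978465e-02,  1.65226179e-04]), 'eef_pos': array([ 0.30714402, -0.65625683,  0.24275622]), 'eef_rot': array([-0.15304985, -0.69006363, -0.1540694 ,  0.69039883]), 'wrist_force': array([ 0.7451996 , -0.41599317,  0.53953968]), 'moment': array([ 0.02571366, -0.00872356,  0.00088277]), 'opening': 0.0931250249235117}
{'mtx': array([[383.25157643,   0.        , 258.42918606],
       [  0.        , 383.25157643, 184.31482294],
       [  0.        ,   0.        ,   1.        ]]), 'origin': array([0.4552914 , 0.03161378, 1.16716323]), 'orientation': array([ 0.04285091, -0.70500226,  0.70641341, -0.04599677])}
{'mtx': array([[366.62760499,   0.        , 252.17048702],
       [  0.        , 366.62760499, 188.15992366],
       [  0.        ,   0.        ,   1.        ]]), 'origin': array([ 1.07674172, -0.46836793,  0.54837466]), 'orientation': array([-0.43557099,  0.81107658,  0.34717995, -0.17860227])}
```

View pics/top_v.png

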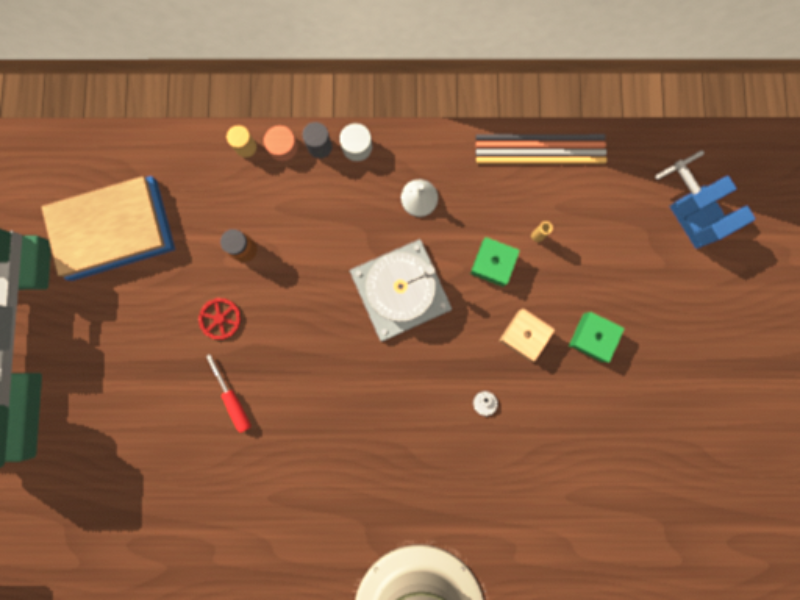

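View pics/scene_v.png

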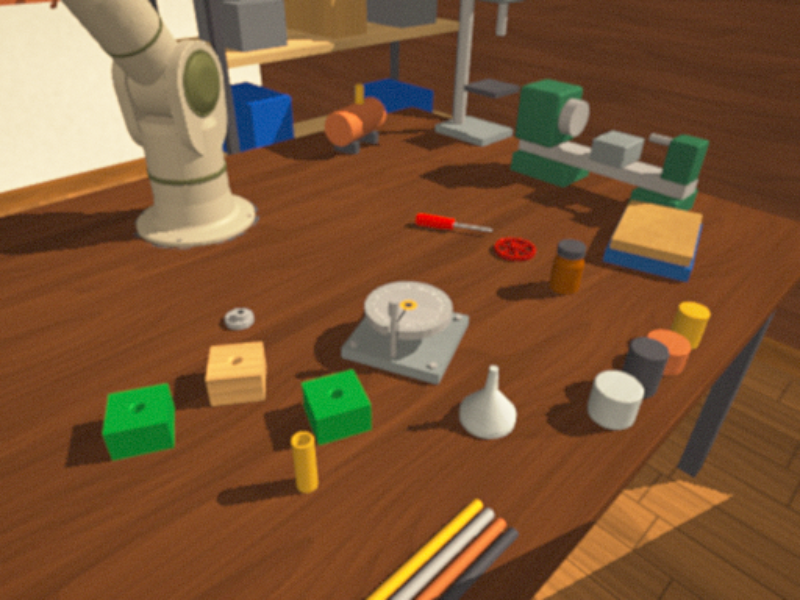

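The top view shows the grey stand at about (400,287) with the pin at (430,270) on its right. Candidates for the rest are the wooden block (527,335), green block (495,260) and green block (598,337); by the description it is the wooden one. For the pin there are the steel pin (430,270) and the brass guard (542,230); the pin is the one standing in the stand. Next I'll measure these and check a close crop.

```bash
python3 - <<'E'
from h import *
p=cv2.imread("pics/top.png"); D=np.load("pics/top.npy"); P=pts("top",D)
hsv=cv2.cvtColor(p,cv2.COLOR_BGR2HSV)
win=np.zeros(D.shape,bool); win[200:235,315:360]=1
top=win&(abs(P[...,2]-.045)<.008); q=P[top]
print("rest top n",top.sum(),q[:,:2].mean(0),(q[:,:2].min(0)+q[:,:2].max(0))/2,q[:,2].mean())
m=top.astype(np.uint8); c=max(cv2.findContours(m,0,2)[0],key=cv2.contourArea); r=cv2.minAreaRect(c);print(r,ray("top",*r[0],.045))
# hole dark px
g=hsv[...,2].astype(float)
er=cv2.erode(m if 0 else cv2.fillPoly(np.zeros_like(m),[np.int32(cv2.boxPoints(r))],1),np.ones((9,9)))>0
dk=er&(g<np.median(g[er])*.75); v,u=np.nonzero(dk); print("hole",u.mean(),v.mean(),dk.sum(),ray("top",u.mean(),v.mean(),.045))
# stand base
win[:]=0; win[145:225,215:300]=1
b=(win&(abs(P[...,2]-.018)<.007)).astype(np.uint8)
al=(win&(P[...,2]>.010)).astype(np.uint8); c=max(cv2.findContours(al,0,2)[0],key=cv2.contourArea); r=cv2.minAreaRect(c);print("base",r,[ray("top",*x,.018)[:2].round(4) for x in cv2.boxPoints(r)],ray("top",*r[0],.018))
w=win&(abs(P[...,2]-.064)<.014)&(hsv[...,1]<60); print("wheel z",np.median(P[w][:,2]))
c=max(cv2.findContours(w.astype(np.uint8),0,2)[0],key=cv2.contourArea); e=cv2.minEnclosingCircle(c);print(e,ray("top",*e[0],.064))
y=win&(hsv[...,1]>120)&(hsv[...,0]>15)&(hsv[...,0]<40)&(hsv[...,2]>120)&(P[...,2]>.04); v,u=np.nonzero(y);print("hub",u.mean(),v.mean(),ray("top",u.mean(),v.mean(),.066))
h=win&(P[...,2]>.095); v,u=np.nonzero(h);print("pin",h.sum(),u.mean(),v.mean(),P[h].mean(0), ray("top",u.mean(),v.mean(),.112))
cr=p[135:245,210:360]; cv2.imwrite("pics/crop.png",cv2.resize(cr,None,fx=5,fy=5,interpolation=cv2.INTER_CUBIC))
E
```

```text
rest top n 560 [ 0.50867966 -0.20582812] [ 0.50661458 -0.20639014] 0.04434299676476582
((337.923095703125, 214.11537170410156), (24.406808853149414, 23.574758529663086), 33.6900634765625) [ 0.5088599  -0.20588979  0.045     ]
hole 337.8888888888889 213.33333333333334 9 [ 0.51114395 -0.20585426  0.045     ]
base ((255.9329833984375, 184.97422790527344), (50.05656433105469, 49.85350036621094), 66.03751373291016) [array([0.6377, 0.1337]), array([ 0.7001, -0.0048]), array([ 0.5597, -0.0652]), array([0.4992, 0.0717])] [0.59854524 0.03387264 0.018     ]
wheel z 0.06662150129158217
((255.9175262451172, 183.22576904296875), 22.15373420715332) [0.59792485 0.03381964 0.064     ]
hub 255.76923076923077 182.65384615384616 [0.59933799 0.03424291 0.066     ]
pin 62 266.1290322580645 177.0 [0.53038426 0.00889977 0.68972939] [0.60913466 0.00528974 0.112     ]
```

View pics/crop.png

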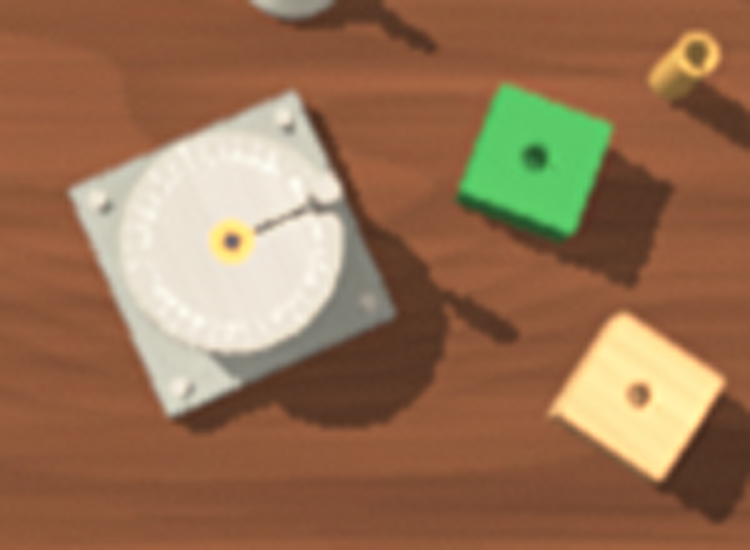

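The close crop confirms the choices. The wooden block has its hole at crop (640,395), world (0.510,-0.206). The stand's hub is at crop (232,240), world (0.599,0.034). The scribed line runs to the notch and pin at about (322,195), and the nearby blocks are green look-alikes.

```bash
python3 - <<'E'
from h import *
s=ctrl.get_obs(); print(rot(s["eef_rot"]).as_matrix().round(3))
print("pin head px",ray("top",275,173,.112)); 
for z in(.25,): print(tool([.622,-.0195,z]).round(2))
E
```

```text
[[-0.001  0.424 -0.906]
 [ 0.001 -0.906 -0.424]
 [-1.    -0.001  0.   ]]
pin head px [ 0.62035401 -0.01948146  0.112     ]
[ -0.66 -44.32 -55.51]
```

jog_arm(
  steps=[
    [[-0.7,-44.3,-55.5,0,0,0,1],[-0.7,-44.3,-55.5,0,0,0,1],[-0.7,-44.3,-55.5,0,0,0,1],[-0.7,-44.3,-55.5,0,0,0,1],[-0.7,-44.3,-55.5,0,0,0,1]],
  ],
)

```text
clock: 0.6
eef_pos: [0.4185, -0.4305, 0.2458]
eef_rot: [-0.153, -0.69, -0.154, 0.69]
wrist_force: [0.6, -0.6, -0.2]
opening: 0.0931
```

jog_arm(
  steps=[
    [[0,-28.6,-35.8,0,0,0,1],[0,-28.6,-35.8,0,0,0,1],[0,-28.6,-35.8,0,0,0,1],[0,-28.6,-35.8,0,0,0,1],[0,-28.6,-35.8,0,0,0,1]],
  ],
)

```text
clock: 1.1
eef_pos: [0.5291, -0.2063, 0.246]
eef_rot: [-0.153, -0.69, -0.154, 0.691]
wrist_force: [1.4, 0.0, -1.0]
opening: 0.0929
```

```bash
python3 - <<'E'
from h import *
print(tool([.621,-.0195,.22]).round(2),ctrl.get_obs()["eef_pos"])
E
```

```text
[  2.62 -13.02 -16.24] [ 0.52907628 -0.20632408  0.24603152]
```

jog_arm(
  steps=[
    [[2.6,-13.0,-16.2,0,0,0,1],[2.6,-13.0,-16.2,0,0,0,1],[2.6,-13.0,-16.2,0,0,0,1],[2.6,-13.0,-16.2,0,0,0,1],[2.6,-13.0,-16.2,0,0,0,1]],
  ],
)

```text
clock: 1.6
eef_pos: [0.6222, -0.0128, 0.2191]
eef_rot: [-0.154, -0.69, -0.158, 0.69]
wrist_force: [-0.8, -0.2, 0.0]
opening: 0.0928
```

```bash
python3 - <<'E'
from h import *
s=ctrl.get_obs(); c=cam("wrist"); p,D=ctrl.read_camera("wrist"); print(s["eef_pos"],s["wrist_force"],c[1],c[2].as_matrix().round(2))
P=pts("wrist",D,c); h=(P[...,2]>.103)&(P[...,2]<.12)&(D>0)&(abs(P[...,0]-.62)<.04)&(abs(P[...,1]+.02)<.04)
v,u=np.nonzero(h); print(h.sum(),u.mean(),v.mean(),P[h].mean(0),np.median(P[h],0))
cv2.imwrite("pics/w1.png",p);np.save("pics/w1.npy",P)
E
```

```text
[ 0.6222256  -0.01281314  0.21912032] [-8.10249747e-01 -1.66706970e-01  8.07089781e-04] [0.68427265 0.01585147 0.36050689] [[ 0.43 -0.87 -0.23]
 [-0.9  -0.42 -0.1 ]
 [-0.01  0.25 -0.97]]
347 266.4121037463977 197.9193083573487 [ 0.61998763 -0.02000759  0.1115359 ] [ 0.62011523 -0.01996788  0.11212234]
```

View pics/w1.png

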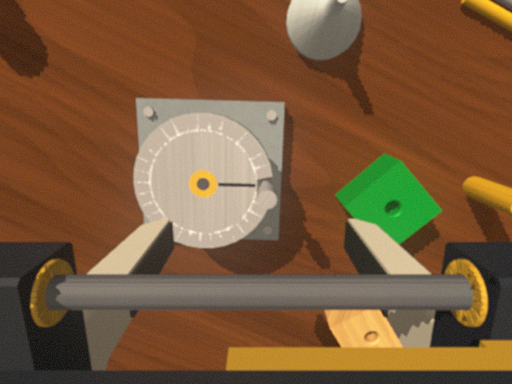

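Wrist view: the pin head is at pixel (266,197), world (0.620,-0.020), top at 0.112, and the notch and line point to it. The rest hole is at (370,336). The estimates agree, so I'll descend.

```bash
cat >> h.py <<'E'
def go(target,yaw=None):
    s=ctrl.get_obs(); M=rot(s["eef_rot"]); m=M.as_matrix(); x=np.array([0,0,-1.]); y=m[:,1].copy(); y[2]=0
    if yaw is not None: y=np.array([np.cos(yaw),np.sin(yaw),0])
    y/=np.linalg.norm(y); G=R.from_matrix(np.stack([x,y,np.cross(x,y)],1))
    print("t",s["clock"].__round__(2),"pos",np.round(s["eef_pos"],4),"F",np.round(s["wrist_force"],2),"open",round(s["opening"],4),"-> shift",tool(target).round(2),"turn",(M.inv()*G).as_rotvec().round(3),"yaw",np.arctan2(m[1,1],m[0,1]).round(3))
E
python3 - <<'E'
from h import *
go([.6205,-.0197,.107])
E
```

```text
t 1.65 pos [ 0.6219 -0.0139  0.2191] F [0.88 1.03 0.39] open 0.0932 -> shift [11.2   0.51  0.38] turn [0.    0.    0.004] yaw -1.126
```

jog_arm(
  steps=[
    [[3,0.5,0.4,0,0,0,1],[6,0.5,0.4,0,0,0,1],[9,0.5,0.4,0,0,0,1],[11.2,0.5,0.4,0,0,0,1],[11.2,0.5,0.4,0,0,0,1]],
  ],
)

```text
clock: 2.15
eef_pos: [0.618, -0.0215, 0.1044]
eef_rot: [-0.154, -0.688, -0.157, 0.692]
wrist_force: [0.2, -0.5, -0.3]
opening: 0.0928
```

```bash
python3 - <<'E'
from h import *
go([.6205,-.0197,.107])
E
```

```text
t 2.15 pos [ 0.618  -0.0215  0.1044] F [ 0.17 -0.54 -0.25] open 0.0928 -> shift [-0.26 -0.06 -0.3 ] turn [0.    0.005 0.006] yaw -1.128
```

jog_arm(
  steps=[
    [[-0.3,-0.1,-0.3,0,0,0,1],[-0.3,-0.1,-0.3,0,0,0,1],[-0.3,-0.1,-0.3,0,0,0,0.5]],
  ],
)

```text
clock: 2.45
eef_pos: [0.621, -0.0196, 0.1088]
eef_rot: [-0.154, -0.688, -0.157, 0.691]
wrist_force: [0.1, 0.5, -0.1]
opening: 0.0889
```

```bash
python3 - <<'E'
from h import *
go([.6205,-.0197,.107])
E
```

```text
t 2.45 pos [ 0.621  -0.0196  0.1088] F [ 0.12  0.52 -0.13] open 0.0889 -> shift [ 0.18 -0.01  0.05] turn [0.    0.003 0.005] yaw -1.128
```

Close on the head with a light grip.

jog_arm(
  steps=[
    [[0.1,0,0,0,0,0,0],[0.1,0,0,0,0,0,0],[0.1,0,0,0,0,0,0],[0.1,0,0,0,0,0,0],[0.1,0,0,0,0,0,0]],
  ],
  grip_force=8,
)

```text
clock: 2.95
eef_pos: [0.621, -0.0195, 0.1078]
eef_rot: [-0.154, -0.688, -0.157, 0.691]
wrist_force: [0.2, 0.2, 0.7]
opening: 0.0493
```

jog_arm(
  steps=[
    [[0,0,0,0,0,0,0],[0,0,0,0,0,0,0],[0,0,0,0,0,0,0],[0,0,0,0,0,0,0]],
  ],
)

```text
clock: 3.35
eef_pos: [0.621, -0.0196, 0.1078]
eef_rot: [-0.154, -0.688, -0.157, 0.691]
wrist_force: [0.1, -1.2, 0.5]
opening: 0.0178
```

jog_arm(
  steps=[
    [[0,0,0,0,0,0,0],[0,0,0,0,0,0,0],[0,0,0,0,0,0,0]],
  ],
  grip_force=15,
)

```text
clock: 3.65
eef_pos: [0.621, -0.0196, 0.1078]
eef_rot: [-0.154, -0.688, -0.157, 0.691]
wrist_force: [-0.2, 0.1, -0.4]
opening: 0.0156
```

jog_arm(
  steps=[
    [[-0.3,0,0,0,0,0,0],[-0.8,0,0,0,0,0,0],[-1.5,0,0,0,0,0,0]],
  ],
)

```text
clock: 3.95
eef_pos: [0.621, -0.0196, 0.1231]
eef_rot: [-0.154, -0.688, -0.157, 0.692]
wrist_force: [-0.2, -0.1, -0.8]
opening: 0.0158
```

jog_arm(
  steps=[
    [[-2,0,0,0,0,0,0],[-4,0,0,0,0,0,0],[-6,0,0,0,0,0,0],[-8,0,0,0,0,0,0],[-8.5,0,0,0,0,0,0]],
  ],
)

```text
clock: 4.45
eef_pos: [0.6224, -0.0199, 0.2107]
eef_rot: [-0.154, -0.689, -0.156, 0.69]
wrist_force: [0.5, 0.7, -1.1]
opening: 0.0155
```

```bash
python3 - <<'E'
from h import *
go([.510,-.206,.2])
P=np.load("pics/w1.npy"); print("rest hole from w1",P[336,370],P[325:345,340:390,2].mean())
E
```

```text
t 4.45 pos [ 0.6224 -0.0199  0.2107] F [ 0.5   0.66 -1.06] open 0.0155 -> shift [ 1.04 12.01 18.13] turn [0.    0.    0.004] yaw -1.128
rest hole from w1 [ 0.50123149 -0.21278549  0.03384888] 0.04462951784844418
```

jog_arm(
  steps=[
    [[0,3,4,0,0,0,0],[0,6,8,0,0,0,0],[0,8,12,0,0,0,0],[0,8.5,13,0,0,0,0],[0,8.5,13,0,0,0,0]],
  ],
)

```text
clock: 4.95
eef_pos: [0.54, -0.1542, 0.2104]
eef_rot: [-0.153, -0.689, -0.155, 0.691]
wrist_force: [-0.4, -0.6, 0.0]
opening: 0.0154
```

```bash
python3 - <<'E'
from h import *
go([.510,-.206,.2])
c=cam("wrist"); p,D=ctrl.read_camera("wrist"); cv2.imwrite("pics/w2.png",p);np.save("pics/w2.npy",D); np.savez("pics/w2c",K=c[0],o=c[1],q=c[2].as_quat())
E
```

```text
t 4.95 pos [ 0.54   -0.1542  0.2104] F [-0.43 -0.6   0.04] open 0.0154 -> shift [1.04 3.42 4.92] turn [0.    0.001 0.003] yaw -1.132
```

View pics/w2.png

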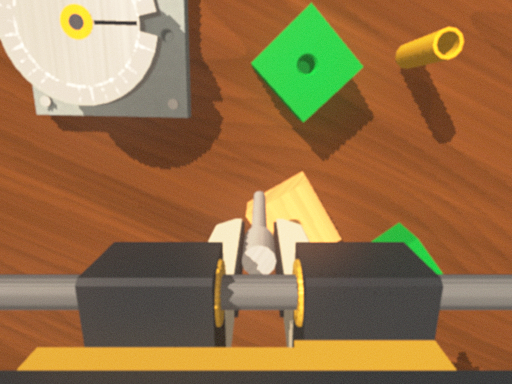

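The pin is held upright at pixel (258,230), and it hides the wooden block's hole. I'll refine the hole centre from the first wrist image instead.

```bash
python3 - <<'E'
from h import *
P=np.load("pics/w1.npy"); p=cv2.imread("pics/w1.png"); g=cv2.cvtColor(p,cv2.COLOR_BGR2GRAY).astype(float)
w=np.zeros(g.shape,bool); w[328:345,358:384]=1; m=w&(g<np.median(g[w])*.75); v,u=np.nonzero(m); print(u.mean(),v.mean(),m.sum(),np.ptp(u),np.ptp(v))
o=np.array([0.68427265,0.01585147,0.36050689]); q=P[int(round(v.mean())),int(round(u.mean()))]; d=q-o; x=o+d*(.045-o[2])/d[2]; print(x)
go([.5092,-.2057,.155])
E
```

```text
369.6818181818182 333.65909090909093 44 12 8
[ 0.50975528 -0.20364824  0.045     ]
t 5.0 pos [ 0.5415 -0.1523  0.2105] F [-0.11  0.59 -1.14] open 0.0158 -> shift [5.54 3.46 5.2 ] turn [-0.    -0.     0.004] yaw -1.129
```

jog_arm(
  steps=[
    [[1.5,2,3,0,0,0.004,0],[3,3.4,5.1,0,0,0.004,0],[4,3.4,5.1,0,0,0.004,0],[4,3.4,5.1,0,0,0.004,0],[4,3.4,5.1,0,0,0.004,0]],
  ],
)

```text
clock: 5.5
eef_pos: [0.5113, -0.2028, 0.1703]
eef_rot: [0.156, 0.69, 0.156, -0.689]
wrist_force: [-0.2, -0.2, -0.0]
opening: 0.0153
```

```bash
python3 - <<'E'
from h import *
go([.5095,-.205,.135])
p,D=ctrl.read_camera("scene"); cv2.imwrite("pics/s2.png",cv2.resize(p[185:285,100:220],None,fx=6,fy=6,interpolation=cv2.INTER_CUBIC))
E
```

```text
t 5.5 pos [ 0.5113 -0.2028  0.1703] F [-0.2  -0.25 -0.02] open 0.0153 -> shift [3.53 0.12 0.26] turn [-0.    -0.001  0.   ] yaw -1.127
```

View pics/s2.png

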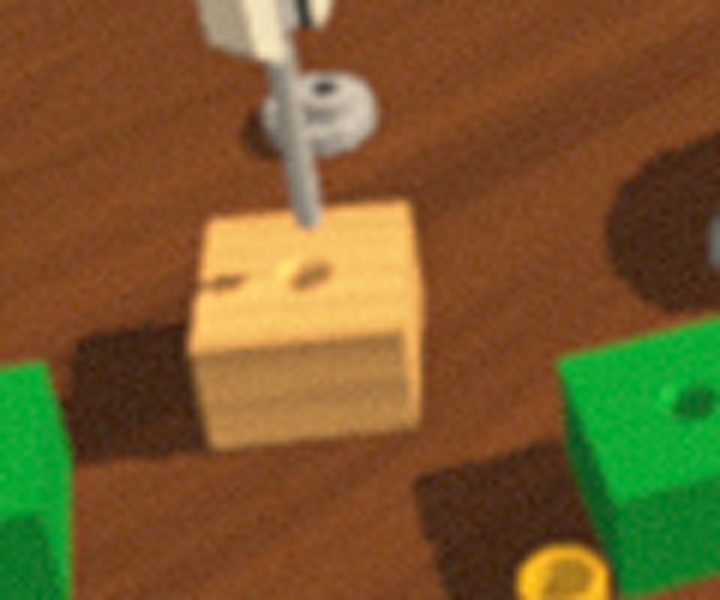

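Scene crop: the pin foot is at (310,220) and the hole at (310,273). The pin is parallel to the block's vertical edges, so it is upright. The projected foot is about 3 mm right of the hole, which matches the remaining TCP correction.

jog_arm(
  steps=[
    [[0.5,0.1,0.3,0,0,0,0],[1,0.1,0.3,0,0,0,0],[1.2,0.1,0.3,0,0,0,0]],
  ],
)

```text
clock: 5.85
eef_pos: [0.5091, -0.2048, 0.1583]
eef_rot: [0.156, 0.69, 0.156, -0.689]
wrist_force: [0.5, -0.2, -1.1]
opening: 0.0156
```

```bash
python3 - <<'E'
from h import *
go([.5095,-.205,.114])
E
```

```text
t 5.85 pos [ 0.5091 -0.2048  0.1583] F [ 0.5  -0.19 -1.14] open 0.0156 -> shift [ 4.43  0.04 -0.02] turn [-0.    -0.001  0.   ] yaw -1.126
```

jog_arm(
  steps=[
    [[0.5,0,0,0,0,0,0],[1.0,0,0,0,0,0,0],[1.5,0,0,0,0,0,0],[2.0,0,0,0,0,0,0]],
  ],
)

```text
clock: 6.25
eef_pos: [0.5091, -0.2048, 0.1377]
eef_rot: [0.156, 0.69, 0.156, -0.689]
wrist_force: [-1.0, 0.4, -0.8]
opening: 0.0156
```

jog_arm(
  steps=[
    [[0.6,0,0,0,0,0,0],[1.2,0,0,0,0,0,0],[1.8,0,0,0,0,0,0],[2.2,0,0,0,0,0,0],[2.3,0,0,0,0,0,0]],
  ],
)

```text
clock: 6.75
eef_pos: [0.5089, -0.2047, 0.1141]
eef_rot: [0.156, 0.69, 0.156, -0.69]
wrist_force: [0.3, 0.2, -0.9]
opening: 0.0156
```

Foot at about 10 mm, 2 mm above the hole's floor, with no force. Release.

jog_arm(
  steps=[
    [[0.1,0,0,0,0,0,0.3],[0.1,0,0,0,0,0,0.45],[0.1,0,0,0,0,0,0.5],[0.1,0,0,0,0,0,0.5],[0.1,0,0,0,0,0,0.5]],
  ],
)

```text
clock: 7.25
eef_pos: [0.509, -0.2047, 0.1133]
eef_rot: [0.156, 0.69, 0.156, -0.689]
wrist_force: [0.5, -0.1, -0.2]
opening: 0.0457
```

jog_arm(
  steps=[
    [[-2,0,0,0,0,0,0.5],[-5,0,0,0,0,0,0.5],[-9,0,0,0,0,0,0.5],[-10,0,0,0,0,0,0.5],[-10,0,0,0,0,0,0.5]],
  ],
)

```text
clock: 7.75
eef_pos: [0.5097, -0.2052, 0.215]
eef_rot: [0.156, 0.691, 0.155, -0.688]
wrist_force: [0.1, -0.4, -0.6]
opening: 0.0468
```

```bash
python3 - <<'E'
from h import *
p,D=ctrl.read_camera("scene"); cv2.imwrite("pics/s3.png",cv2.resize(p[165:285,100:320],None,fx=3.6,fy=3.6,interpolation=cv2.INTER_CUBIC))
P=pts("scene",D); h=(P[...,2]>.09)&(P[...,2]<.13)&(abs(P[...,0]-.51)<.03)&(abs(P[...,1]+.205)<.03); print("head",h.sum(),P[h].mean(0),P[h][:,2].max())
# drawing radius 42 mm at the direction of the stand's +x/-y side
a=np.array([.599,.034]); 
go([*(a+.042*np.array([.395,-.919])),.2])
E
```

```text
head 105 [ 0.51373628 -0.20702452  0.10614395] 0.11546254876102852
t 7.8 pos [ 0.509  -0.2049  0.2136] F [-1.37  1.17 -0.57] open 0.0461 -> shift [  1.38 -13.5  -18.24] turn [ 0.    -0.002 -0.   ] yaw -1.126
```

View pics/s3.png

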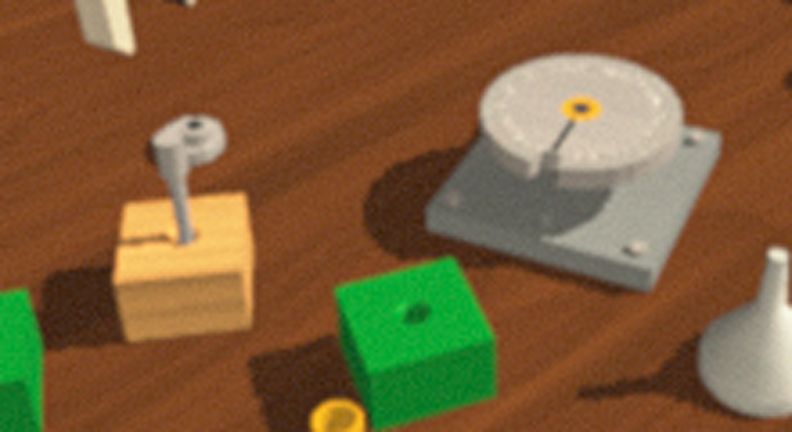

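The pin stands in the rest: head top at about 0.115, so the foot is at about 8 mm. The notch is empty and in place at (548,165). Next I'll shut the gripper and go over the face opposite the notch.

```bash
python3 - <<'E'
from h import *
P=np.load("pics/w1.npy"); a=np.array([.599,.034]); r=np.hypot(P[...,0]-a[0],P[...,1]-a[1])
m=(r>.025)&(r<.055)&(P[...,2]>.05)&(P[...,2]<.08); print("face z",np.median(P[m][:,2]),P[m][:,2].std(),m.sum(), "hub",np.median(P[r<.006][:,2]), "ring",np.median(P[(r>.007)&(r<.012)][:,2]))
m2=(abs(P[...,2]-.066)<.004)&(r<.075); c=cv2.findContours(m2.astype(np.uint8),0,2)[0]; c=max(c,key=cv2.contourArea); q=P[c[:,0,1],c[:,0,0]][:,:2]; print("rim bbox centre",(q.max(0)+q.min(0))/2)
go([.5824,.0726,.18])
E
```

```text
face z 0.0671990573596093 0.0007895648051772713 8561 hub 0.27333573413802287 ring 0.2435133587672283
rim bbox centre [0.59550434 0.03272943]
t 7.8 pos [ 0.509  -0.2049  0.2136] F [-1.37  1.17 -0.57] open 0.0461 -> shift [  3.38 -21.9  -18.56] turn [ 0.    -0.002 -0.   ] yaw -1.126
```

jog_arm(
  steps=[
    [[0,-4,-3.4,0,0,0,0],[0,-8,-6.8,0,0,0,0],[1,-12,-10.2,0,0,0,0],[2,-16,-13.6,0,0,0,0],[3,-20,-17,0,0,0,0]],
  ],
)

```text
clock: 8.3
eef_pos: [0.5721, 0.0362, 0.1845]
eef_rot: [-0.156, -0.689, -0.156, 0.69]
wrist_force: [0.3, -1.6, 0.2]
opening: 0.0111
```

```bash
python3 - <<'E'
from h import *
go([.5824,.0726,.11])
E
```

```text
t 8.3 pos [0.5721 0.0362 0.1845] F [ 0.3  -1.57  0.18] open 0.0111 -> shift [ 7.45 -2.85 -2.5 ] turn [0.    0.001 0.   ] yaw -1.126
```

jog_arm(
  steps=[
    [[2.5,-1.5,-1.3,0,0,0,0],[5,-2.8,-2.5,0,0,0,0],[6.5,-2.8,-2.5,0,0,0,0],[7.4,-2.8,-2.5,0,0,0,0],[7.4,-2.8,-2.5,0,0,0,0]],
  ],
)

```text
clock: 8.8
eef_pos: [0.5812, 0.0716, 0.1082]
eef_rot: [-0.156, -0.688, -0.156, 0.691]
wrist_force: [0.0, -0.1, -0.0]
opening: 0.0004
```

jog_arm(
  steps=[
    [[0,0,0,0,0,0,0],[0,0,0,0,0,0,0]],
  ],
)

```text
clock: 9.0
eef_pos: [0.5813, 0.071, 0.1086]
eef_rot: [-0.156, -0.688, -0.155, 0.691]
wrist_force: [0.0, -0.2, 0.1]
opening: 0.0
```

```bash
python3 - <<'E'
from h import *
go([.5824,.0726,.095])
p,D=ctrl.read_camera("wrist"); cv2.imwrite("pics/w3.png",p)
E
```

```text
t 9.0 pos [0.5813 0.071  0.1086] F [ 0.   -0.25  0.08] open 0.0 -> shift [ 1.36 -0.1  -0.18] turn [0.    0.005 0.001] yaw -1.128
```

View pics/w3.png

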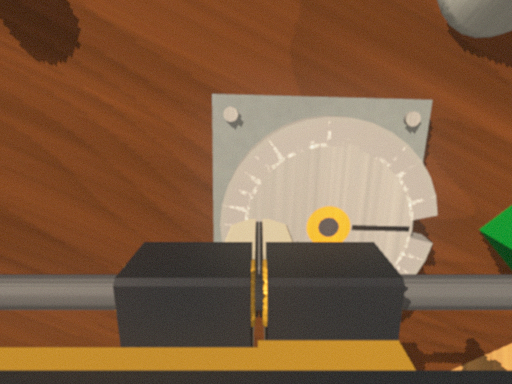

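Wrist view: hub at (328,227), scribed line running right to (408,229), shut fingertips at (258,230). The line can be tracked from here. Descending to feel for the face.

```bash
cat >> h.py <<'E'
A0=np.arctan2(-.919,.395)
def wheel(z=.067):
    c=cam("wrist"); p,D=ctrl.read_camera("wrist"); h=cv2.cvtColor(p,cv2.COLOR_BGR2HSV)
    y=((h[...,0]>18)&(h[...,0]<35)&(h[...,1]>170)&(h[...,2]>150)).astype(np.uint8)
    P=pts("wrist",D*0+1,c); d=P-c[1]; X=c[1]+d*((z-c[1][2])/d[...,2])[...,None]
    n,l,st,ce=cv2.connectedComponentsWithStats(y)
    a=np.array([.599,.034]); k=[i for i in range(1,n) if st[i,4]>60 and np.hypot(*(X[int(ce[i][1]),int(ce[i][0])][:2]-a))<.02]
    hub=None
    if k:
        i=max(k,key=lambda i:st[i,4]); v,u=np.nonzero(l==i); hub=X[v,u,:2]; hub=(hub.max(0)+hub.min(0))/2
    r=np.hypot(X[...,0]-a[0],X[...,1]-a[1])
    m=(r>.018)&(r<.046)&(h[...,2]<75)&(D>c[1][2]-.067-.02)
    q=X[m][:,:2]-(hub if hub is not None and 0 else a); t=np.arctan2(q[:,1],q[:,0])
    hist,e=np.histogram(t,72,(-np.pi,np.pi)); 
    b=e[hist.argmax()]+.044; dt=(t-b+np.pi)%(2*np.pi)-np.pi; s=abs(dt)<.12
    print("hub",hub,"line angle",round(b+np.median(dt[s]),3) if s.any() else None,"n",s.sum(),"rel",round((b+np.median(dt[s])-A0+np.pi)%(2*np.pi)-np.pi,3))
    return p
E
python3 - <<'E'
from h import *
wheel()
E
```

```text
hub [0.59581606 0.03224882] line angle -1.273 n 91 rel -0.108
```

jog_arm(
  steps=[
    [[0.5,-0.1,-0.2,0,0,0,0],[1,-0.1,-0.2,0,0,0,0],[1.4,-0.1,-0.2,0,0,0,0],[1.4,-0.1,-0.2,0,0,0,0]],
  ],
)

```text
clock: 9.5
eef_pos: [0.5824, 0.0729, 0.0942]
eef_rot: [-0.156, -0.688, -0.156, 0.691]
wrist_force: [-0.3, -0.0, -1.2]
opening: 0.0003
```

```bash
sed -i 's/hub is not None and 0 else a/hub is not None else a/' h.py; python3 - <<'E'
from h import *
wheel()
go([.598-.042*.395,.0335+.042*.919,.0925])
E
```

```text
hub [0.59883385 0.03288197] line angle -1.257 n 142 rel -0.093
t 9.55 pos [0.5825 0.073  0.0945] F [-0.21  0.03 -0.41] open 0.0007 -> shift [0.2  0.03 0.14] turn [0.    0.005 0.001] yaw -1.127
```

jog_arm(
  steps=[
    [[0.05,0,0,0,0,0,0],[0.1,0,0,0,0,0,0]],
  ],
)

```text
clock: 9.75
eef_pos: [0.5826, 0.0729, 0.0935]
eef_rot: [-0.156, -0.688, -0.155, 0.691]
wrist_force: [0.7, 0.7, -0.3]
opening: 0.0006
```

jog_arm(
  steps=[
    [[0.05,0,0,0,0,0,0],[0.1,0,0,0,0,0,0]],
  ],
)

```text
clock: 9.95
eef_pos: [0.5826, 0.073, 0.0926]
eef_rot: [-0.156, -0.688, -0.155, 0.691]
wrist_force: [-0.2, -0.2, -0.3]
opening: 0.0002
```

jog_arm(
  steps=[
    [[0.03,0,0,0,0,0,0],[0.06,0,0,0,0,0,0]],
  ],
)

```text
clock: 10.15
eef_pos: [0.5826, 0.073, 0.092]
eef_rot: [-0.156, -0.688, -0.155, 0.691]
wrist_force: [0.0, -1.2, 1.1]
opening: 0.0006
```

jog_arm(
  steps=[
    [[0.03,0,0,0,0,0,0],[0.06,0,0,0,0,0,0]],
  ],
)

```text
clock: 10.35
eef_pos: [0.5827, 0.0731, 0.0915]
eef_rot: [-0.156, -0.688, -0.156, 0.691]
wrist_force: [-0.7, 0.8, 2.3]
opening: 0.0006
```

```bash
python3 - <<'E'
from h import *
p=wheel(); cv2.imwrite("pics/w4.png",p)
c=cam("wrist"); h=cv2.cvtColor(p,cv2.COLOR_BGR2HSV)
K,o,r=c; d=r.inv().apply(np.array([.598,.0335,.067])-o); q=K@d; print("axis px",q/q[2])
for (u,v) in [(350,227),(408,229)]: print(h[v-4:v+5,u,2])
print(ctrl.get_obs()["wrist_force"])
E
```

```text
hub [0.59943411 0.03316083] line angle -1.263 n 129 rel -0.099
axis px [336.61627905 237.44237363   1.        ]
[237 247 248 248 247 248 248 247 247]
[219 219 220 218 214 220 215 220 215]
[-1.85726703  1.23679013  1.75096962]
```

```bash
python3 - <<'E'
from h import *
p=cv2.imread("pics/w4.png"); g=cv2.cvtColor(p,cv2.COLOR_BGR2HSV)[...,2]
for u in range(352,436,8):
    col=g[215:265,u]; v=np.nonzero(col<110)[0]+215; print(u,v.tolist()[:14])
K,o,r=cam("wrist")
for u,v in [(336,237),(352,238),(400,238),(430,238)]: print(u,v,ray("wrist",u,v,.067)[:2])
E
```

```text
352 [243, 244, 245, 246, 247, 248, 249, 250, 251, 252, 253, 254, 255, 256]
360 [243, 244, 245, 246, 247, 248, 249, 250, 251, 252, 253, 254, 255, 256]
368 [241, 242, 243, 244, 245, 246, 247, 248, 249, 250, 251, 252, 253, 254]
376 [241, 242, 243, 244, 245, 246, 247, 248, 249, 250, 251, 252, 253, 254]
384 [241, 242, 243, 244, 256, 257, 258, 259, 260, 261, 262, 263, 264]
392 [242, 243, 244, 245]
400 [242, 243, 244, 245]
408 [242, 243, 244, 245]
416 [242, 243, 244, 245]
424 []
432 [235, 236, 237, 238, 239, 240, 241, 242, 243, 244, 245, 246]
336 237 [0.59808365 0.03392779]
352 238 [0.60130525 0.02578899]
400 238 [0.6125091  0.00223242]
430 238 [ 0.61950807 -0.01248322]
```

Contact is at TCP z of about 0.0919, so the face is at about 0.067 m, which agrees with the depth reading. Now a short first arc with about 1 mm of press.

```bash
cat >> h.py <<'E'
AX=np.array([.598,.0335])
def arc(dphi,n=5,z=.0909,r=.042):
    s=ctrl.get_obs(); p=s["eef_pos"][:2]-AX; f=np.arctan2(p[1],p[0]); print("t",round(s["clock"],2),"phi",f.round(3),"r",np.hypot(*p).round(4),"z",s["eef_pos"][2].round(5),"F",np.round(s["wrist_force"],2))
    for i in range(1,n+1):
        a=f+dphi*i/n; print(tool([*(AX+r*np.array([np.cos(a),np.sin(a)])),z]).round(2).tolist())
E
python3 - <<'E'
from h import *
arc(.75)
E
```

```text
t 10.4 phi 1.94 r 0.0425 z 0.09151 F [-1.86  1.24  1.75]
[0.06, 0.05, 0.63]
[0.07, 0.14, 1.26]
[0.07, 0.33, 1.86]
[0.07, 0.6, 2.42]
[0.07, 0.96, 2.94]
```

jog_arm(
  steps=[
    [[0.06,0.05,0.63,0,0,0,0],[0.07,0.14,1.26,0,0,0,0],[0.07,0.33,1.86,0,0,0,0],[0.07,0.6,2.42,0,0,0,0],[0.07,0.96,2.94,0,0,0,0]],
  ],
)

```text
clock: 10.9
eef_pos: [0.5594, 0.0517, 0.0911]
eef_rot: [-0.156, -0.688, -0.156, 0.691]
wrist_force: [-0.9, 2.5, 5.5]
opening: 0.0006
```

```bash
python3 - <<'E'
from h import *
p,D=ctrl.read_camera("wrist"); cv2.imwrite("pics/w5.png",p)
arc(.75)
E
```

```text
t 10.95 phi 2.739 r 0.0428 z 0.09103 F [-2.78 -0.27  5.2 ]
[0.02, 0.51, 0.39]
[0.02, 1.02, 0.75]
[0.02, 1.58, 1.04]
[0.02, 2.18, 1.23]
[0.02, 2.8, 1.34]
```

View pics/w5.png

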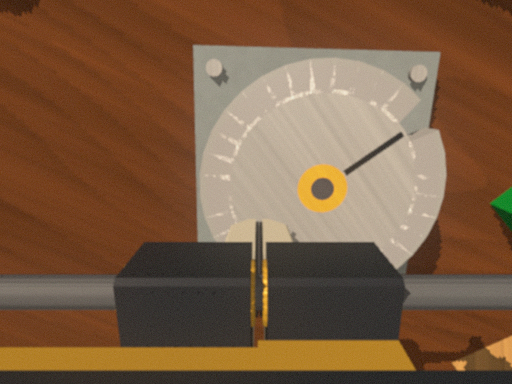

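The face turns: hub (322,188), line end (402,135), so about 0.6 rad for 0.8 rad of travel, at 5.5 N. There is a little slip, which I'll correct by measurement.

jog_arm(
  steps=[
    [[0.03,0.51,0.39,0,0,0,0],[0.03,1.02,0.75,0,0,0,0],[0.03,1.58,1.04,0,0,0,0],[0.03,2.18,1.23,0,0,0,0],[0.03,2.8,1.34,0,0,0,0]],
  ],
)

```text
clock: 11.45
eef_pos: [0.5573, 0.0186, 0.0908]
eef_rot: [-0.155, -0.687, -0.155, 0.692]
wrist_force: [-0.4, 2.0, 6.1]
opening: 0.0002
```

```bash
sed -i 's/    q=X\[m\]/    m[236:]=0; q=X[m]/' h.py; python3 - <<'E'
from h import *
arc(.85,z=.0908)
cv2.imwrite("pics/w6.png",wheel())
E
```

```text
t 11.45 phi -2.79 r 0.0433 z 0.09084 F [-0.36  2.03  6.12]
[0.0, 0.73, -0.13]
[0.0, 1.43, -0.24]
[-0.0, 2.1, -0.48]
[-0.01, 2.73, -0.82]
[-0.01, 3.28, -1.27]
hub [0.59580564 0.03242227] line angle 0.299 n 186 rel 1.464
```

jog_arm(
  steps=[
    [[0,0.73,-0.13,0,0,0,0],[0,1.43,-0.24,0,0,0,0],[0,2.1,-0.48,0,0,0,0],[0,2.73,-0.82,0,0,0,0],[0,3.28,-1.27,0,0,0,0]],
  ],
)

```text
clock: 12.0
eef_pos: [0.5821, -0.0076, 0.0908]
eef_rot: [-0.155, -0.687, -0.154, 0.693]
wrist_force: [-1.6, 1.9, 5.7]
opening: 0.0004
```

```bash
python3 - <<'E'
from h import *
arc(.9,z=.0908)
cv2.imwrite("pics/w7.png",wheel())
E
```

```text
t 12.0 phi -1.939 r 0.0441 z 0.09079 F [-1.57  1.89  5.66]
[-0.01, 0.35, -0.72]
[-0.01, 0.74, -1.37]
[-0.02, 1.01, -2.07]
[-0.03, 1.14, -2.82]
[-0.03, 1.14, -3.57]
hub [0.59597895 0.03235121] line angle 1.171 n 194 rel 2.336
```

jog_arm(
  steps=[
    [[0,0.35,-0.72,0,0,0,0],[0,0.74,-1.37,0,0,0,0],[-0.01,1.01,-2.07,0,0,0,0],[-0.02,1.14,-2.82,0,0,0,0],[-0.02,1.14,-3.57,0,0,0,0]],
  ],
)

```text
clock: 12.55
eef_pos: [0.6192, -0.0043, 0.0907]
eef_rot: [-0.155, -0.686, -0.154, 0.694]
wrist_force: [-3.3, 0.5, 5.3]
opening: 0.0008
```

```bash
python3 - <<'E'
from h import *
arc(.9,z=.0908)
cv2.imwrite("pics/w8.png",wheel())
E
```

```text
t 12.55 phi -1.059 r 0.0433 z 0.09068 F [-3.29  0.45  5.28]
[-0.02, -0.25, -0.74]
[-0.03, -0.5, -1.45]
[-0.03, -0.88, -2.1]
[-0.04, -1.37, -2.68]
[-0.04, -1.95, -3.16]
hub [0.59975338 0.03313566] line angle -1.1 n 1 rel 0.065
```

jog_arm(
  steps=[
    [[0,-0.25,-0.74,0,0,0,0],[0,-0.5,-1.45,0,0,0,0],[-0.02,-0.88,-2.1,0,0,0,0],[-0.03,-1.37,-2.68,0,0,0,0],[-0.03,-1.95,-3.16,0,0,0,0]],
  ],
)

```text
clock: 13.1
eef_pos: [0.6399, 0.0262, 0.0908]
eef_rot: [-0.155, -0.686, -0.153, 0.694]
wrist_force: [-1.0, -2.4, 5.9]
opening: 0.0006
```

```bash
python3 - <<'E'
from h import *
arc(.9,z=.0908); go([.6,.03,.09])
cv2.imwrite("pics/w9.png",wheel())
E
```

```text
t 13.1 phi -0.173 r 0.0426 z 0.09076 F [-1.   -2.37  5.9 ]
[-0.01, -0.69, -0.33]
[-0.01, -1.4, -0.58]
[-0.01, -2.14, -0.71]
[-0.01, -2.9, -0.69]
[-0.01, -3.64, -0.54]
t 13.1 pos [0.6399 0.0262 0.0908] F [-1.   -2.37  5.9 ] open 0.0006 -> shift [ 0.11 -2.04  3.45] turn [-0.     0.011 -0.   ] yaw -1.132
hub None line angle None n 0 rel nan
  return _methods._mean(a, axis=axis, dtype=dtype,
  ret = ret.dtype.type(ret / rcount)
```

jog_arm(
  steps=[
    [[0,-0.69,-0.33,0,0,0,0],[0,-1.4,-0.58,0,0,0,0],[-0.01,-2.14,-0.71,0,0,0,0],[-0.01,-2.9,-0.69,0,0,0,0],[-0.01,-3.64,-0.54,0,0,0,0]],
  ],
)

```text
clock: 13.65
eef_pos: [0.6293, 0.062, 0.091]
eef_rot: [-0.155, -0.687, -0.153, 0.694]
wrist_force: [1.8, -1.6, 4.7]
opening: 0.0008
```

```bash
python3 - <<'E'
from h import *
arc(.8,z=.0908)
cv2.imwrite("pics/w10.png",wheel())
E
```

```text
t 13.65 phi 0.738 r 0.0423 z 0.09102 F [ 1.76 -1.6   4.71]
[0.02, -0.62, 0.28]
[0.03, -1.19, 0.62]
[0.03, -1.71, 1.05]
[0.04, -2.14, 1.56]
[0.04, -2.5, 2.13]
hub [0.59747467 0.05086901] line angle None n 0 rel nan
  return _methods._mean(a, axis=axis, dtype=dtype,
  ret = ret.dtype.type(ret / rcount)
```

Travel so far is about 5.08 rad. One more arc of 0.8 rad, then look.

jog_arm(
  steps=[
    [[0.02,-0.62,0.28,0,0,0,0],[0.02,-1.19,0.62,0,0,0,0],[0.03,-1.71,1.05,0,0,0,0],[0.03,-2.14,1.56,0,0,0,0],[0.03,-2.5,2.13,0,0,0,0]],
  ],
)

```text
clock: 14.2
eef_pos: [0.5981, 0.0766, 0.0911]
eef_rot: [-0.155, -0.686, -0.154, 0.694]
wrist_force: [1.8, 1.2, 5.5]
opening: 0.0003
```

```bash
python3 - <<'E'
from h import *
arc(.3,3,z=.0908)
cv2.imwrite("pics/w11.png",wheel())
E
```

```text
t 14.2 phi 1.568 r 0.0431 z 0.09112 F [1.85 1.15 5.52]
[0.04, -0.06, 0.43]
[0.04, -0.18, 0.84]
[0.05, -0.26, 1.25]
hub None line angle None n 0 rel nan
  return _methods._mean(a, axis=axis, dtype=dtype,
  ret = ret.dtype.type(ret / rcount)
```

View pics/w11.png

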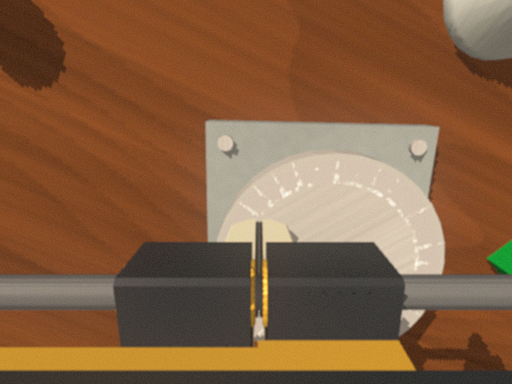

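The notch is hidden from the wrist here, so I'll measure the line from the scene camera.

```bash
cat >> h.py <<'E'
def line(n,img=None,z=.067,name=None):
    c=cam(n); p=ctrl.read_camera(n)[0] if img is None else img
    if name: cv2.imwrite(name,p)
    h=cv2.cvtColor(p,cv2.COLOR_BGR2HSV); P=pts(n,np.ones(h.shape[:2]),c); d=P-c[1]; X=(c[1]+d*((z-c[1][2])/d[...,2])[...,None])[...,:2]
    a=AX; r=np.hypot(*np.moveaxis(X-a,-1,0))
    y=(r<.02)&(h[...,0]>15)&(h[...,0]<35)&(h[...,1]>120)&(h[...,2]>120)
    if y.sum()>8: q=X[y]; a=(q.max(0)+q.min(0))/2; r=np.hypot(*np.moveaxis(X-a,-1,0))
    ring=(r>.016)&(r<.046); g=h[...,2].astype(float); m=ring&(g<np.median(g[ring])*.72); q=X[m]-a
    t=np.arctan2(q[:,1],q[:,0]); H,e=np.histogram(t,90,(-np.pi,np.pi)); print(n,"hub",a.round(4),y.sum(),"peaks",[(round((e[i]+.035-A0+np.pi)%(2*np.pi)-np.pi,2),int(H[i])) for i in H.argsort()[::-1][:4]])
    b=e[H.argmax()]+.035; dt=(t-b+np.pi)%(2*np.pi)-np.pi; s=abs(dt)<.15
    print("  rel",round((b+dt[s].mean()-A0+np.pi)%(2*np.pi)-np.pi,3),"n",s.sum())
E
python3 - <<'E'
from h import *
line("top",cv2.imread("pics/top.png")); line("scene",cv2.imread("pics/scene.png")); line("scene",name="pics/s4.png")
p=cv2.imread("pics/s4.png"); cv2.imwrite("pics/s4v.png",cv2.resize(p[150:270,180:330],None,fx=5,fy=5,interpolation=cv2.INTER_CUBIC))
E
```

```text
top hub [0.5982 0.0336] 26 peaks [(np.float64(0.01), 3), (np.float64(0.08), 3), (np.float64(-2.15), 0), (np.float64(-2.22), 0)]
  rel 0.043 n 6
scene hub [0.5988 0.0309] 50 peaks [(np.float64(0.01), 6), (np.float64(-0.06), 6), (np.float64(-0.48), 4), (np.float64(-1.17), 4)]
  rel -0.051 n 17
scene hub [0.5988 0.0306] 51 peaks [(np.float64(-1.17), 13), (np.float64(-2.01), 8), (np.float64(-0.96), 8), (np.float64(-1.87), 8)]
  rel -1.168 n 28
```

View pics/s4v.png

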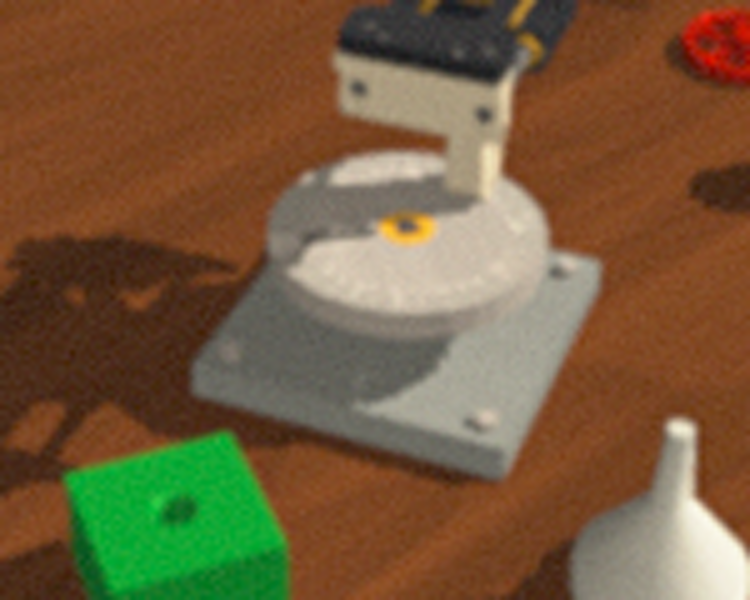

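Scene crop: the line runs from the hub (408,228) to the notch at about (290,245), so the wheel is still about 1.17 rad short; it slipped a bit. Continuing 0.9 rad the same way.

```bash
python3 - <<'E'
from h import *
arc(.9,5,z=.0908)
E
```

```text
t 14.3 phi 1.597 r 0.0432 z 0.09096 F [-0.84  0.86  6.03]
[0.03, -0.13, 0.76]
[0.04, -0.24, 1.51]
[0.04, -0.21, 2.27]
[0.05, -0.05, 3.0]
[0.06, 0.24, 3.7]
```

jog_arm(
  steps=[
    [[0.02,-0.13,0.76,0,0,0,0],[0.03,-0.24,1.51,0,0,0,0],[0.03,-0.21,2.27,0,0,0,0],[0.04,-0.05,3.0,0,0,0,0],[0.05,0.24,3.7,0,0,0,0]],
  ],
)

```text
clock: 14.8
eef_pos: [0.5634, 0.0593, 0.091]
eef_rot: [-0.155, -0.685, -0.155, 0.694]
wrist_force: [-0.2, 2.5, 6.1]
opening: 0.0007
```

```bash
python3 - <<'E' 2>/dev/null
from h import *
arc(.3,3,z=.0908)
line("scene",name="pics/s5.png"); wheel()
E
```

```text
t 14.8 phi 2.501 r 0.0432 z 0.09104 F [-0.21  2.48  6.1 ]
[0.03, 0.32, 0.3]
[0.03, 0.57, 0.64]
[0.03, 0.85, 0.95]
scene hub [0.5988 0.0295] 54 peaks [(np.float64(-0.13), 7), (np.float64(-0.2), 6), (np.float64(-2.43), 5), (np.float64(-2.29), 5)]
  rel -0.149 n 13
hub [0.59576651 0.03261752] line angle -1.276 n 158 rel -0.111
```

Both views say about 0.1 rad short. A last small stroke, then lift.

jog_arm(
  steps=[
    [[0.02,0.14,0.14,0,0,0,0],[0.02,0.28,0.28,0,0,0,0],[0.02,0.28,0.28,0,0,0,0]],
  ],
)

```text
clock: 15.2
eef_pos: [0.5596, 0.0541, 0.0908]
eef_rot: [-0.155, -0.684, -0.154, 0.696]
wrist_force: [-1.0, 2.6, 7.3]
opening: 0.0006
```

jog_arm(
  steps=[
    [[-0.3,0,0,0,0,0,0],[-1.5,0,0,0,0,0,0],[-4,0,0,0,0,0,0],[-7,0,3,0,0,0,0],[-10,0,6,0,0,0,0]],
  ],
)

```text
clock: 15.7
eef_pos: [0.5058, 0.0285, 0.1927]
eef_rot: [-0.155, -0.683, -0.154, 0.696]
wrist_force: [0.5, -0.6, -0.3]
opening: 0.0002
```

```bash
python3 - <<'E' 2>/dev/null
from h import *
go([.5,.1,.19])
cv2.imwrite("pics/w12.png",wheel()); line("scene",name="pics/s6.png"); line("wrist"); line("top",name="pics/t6.png")
p=cv2.imread("pics/w12.png"); q=cv2.imread("pics/s6.png")[160:280,100:330]
cv2.imwrite("pics/fin.png",np.hstack([cv2.resize(p,(400,300)),cv2.resize(q,(400,300))]))
E
```

```text
t 15.7 pos [0.5058 0.0285 0.1927] F [ 0.54 -0.59 -0.3 ] open 0.0002 -> shift [ 0.24 -6.71 -2.53] turn [0.    0.018 0.003] yaw -1.13
hub [0.59578207 0.03232432] line angle None n 0 rel nan
scene hub [0.5988 0.0309] 49 peaks [(np.float64(-0.06), 6), (np.float64(0.01), 4), (np.float64(-2.15), 0), (np.float64(-2.22), 0)]
  rel -0.023 n 10
wrist hub [0.5956 0.0324] 705 peaks [(np.float64(0.01), 91), (np.float64(-0.06), 50), (np.float64(-2.15), 0), (np.float64(-2.22), 0)]
  rel -0.011 n 141
top hub [0.598  0.0335] 0 peaks [(np.float64(-0.48), 1), (np.float64(-0.41), 1), (np.float64(-0.2), 1), (np.float64(-0.27), 1)]
  rel -0.437 n 2
```

View pics/fin.png

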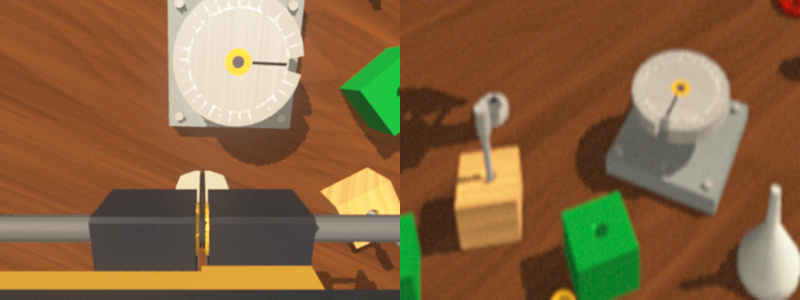

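The left half shows the notch back at the stand's -y side: the line runs from the hub (238,62) to (285,65), parallel to the base edge. The right half shows the pin standing in the wooden block. Settle, then hand in.

jog_arm(
  steps=[
    [[0,0,0,0,0,0,0],[0,0,0,0,0,0,0],[0,0,0,0,0,0,0]],
  ],
)

```text
clock: 16.2
eef_pos: [0.5071, 0.0288, 0.1921]
eef_rot: [-0.155, -0.684, -0.154, 0.696]
wrist_force: [-0.0, -0.2, 0.8]
opening: 0.0006
```

```bash
python3 - <<'E'
from h import *
line("wrist"); print(ctrl.get_obs()["wrist_force"].round(2)); print(ctrl.finish_job())
E
```

```text
wrist hub [0.5958 0.0324] 720 peaks [(np.float64(0.01), 83), (np.float64(-0.06), 59), (np.float64(-2.15), 0), (np.float64(-2.22), 0)]
  rel -0.015 n 142
[ 0.27  0.79 -0.19]
the job is handed in; nothing more can be done
None
```

The job is done and handed in at about 16 s on the robot's clock; no verdict was reported.

- **Pin:** I drew it straight up out of the stand, set it in the wooden block's hole and let go. Its head top is at about 0.115 m, so the foot is at about 8 mm, and it looked upright in the views after release and at the end.
- **Flywheel:** I felt for the top face and found it at about 0.067 m. I then turned the wheel one full turn counter-clockwise with the shut fingertips, pressing about 5–6 N; the highest reading was 7.3 N.
- **Last checks:** The notch was within about 0.01–0.02 rad of the pin's hole in both the wrist and scene views, and the wheel was at rest. The arm is clear of everything, with wrist force near zero. I touched none of the other things, but did not re-measure where they lie.
- **Checks that disagreed:** The fingers slipped about 0.8 rad over the turn, so I set the final angle from the pictures, not from arm travel. The top camera's last line reading (-0.44 rad, from 2 pixels with no hub found) disagreed; I discarded it because the arm was in its view.

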